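# Find the check-valve cartridge that rattles

## Task

One of the two grey check-valve cartridges has a broken spring, so its inner poppet is loose. Pick up a cartridge and tilt it window end down to find whether its poppet slides; then lay the loose cartridge flat on the floor of the red reject tray with its poppet left showing blue in the window. The sound one must end lying flat on the slatted conveyor about where it was.

Things in the scene. Friction and masses are not known exactly. Their poses are not given: they have to be found in the camera images.
- cartridge_1: Sealed cartridge, 161 mm long over steel end fittings (x -99 to +62 mm), 36 mm wide (y) and high, 0.22 kg, lying flat. Origin: underside, z up. Opaque grey grip block at x -32 to +44: grasp it from above across y, at the origin, half height. Clear window at x -83 to -31, then a black cap; that -x end faces roughly the robot. Its blue poppet is hidden in the block at the start.
- poppet_1 (a joint): How far cartridge_1's poppet (60 g, 26 mm long) has slid to the window end: 0 hidden at rest, 0.058 fully in the window, showing blue. A sound one is held by its spring (under 2 mm). A loose one slides when the window end is tilted down more than 16 degrees, runs all the way in under 1 s at 30 degrees, and stays in the window when level again.
- cartridge_2: A second cartridge with the same size, looks and frame as cartridge_1, its blue poppet also hidden at the start. Exactly one of the two is loose; they cannot be told apart until they are tilted.
- poppet_2 (a joint): The same as poppet_1, for the poppet of cartridge_2.
- reject_tray: Red open tray, fixed to the bench, 220 mm along its x by 160 mm along its y, walls 30 mm high and 4 mm thick, floor about 4 mm thick. Origin: centre of its underside; z is up. A cartridge fits lying along the tray's x axis.

How it is judged:
By the outcome, as a careful person would: the job done as asked, in the order asked, and still so for the second after the job is handed in, with the robot touching nothing.
It also fails if it takes over 64 s, if anything falls off the work surface, if the arm or the gripper's body presses on something with over 40 N, if the wrist force passes 120 N, or if a joint passes its speed limit or range.

## Robot

A 6-joint arm with a two-finger parallel gripper is mounted at the origin on a cart in front of the work surface, level with it; the furniture and walls round the work are solid. World frame = base frame: x ahead of the robot, y to its left, z up, the work surface at z = 0. Lengths are in m, angles in rad, forces in N, time in s.
With the tool pointing down it reaches from about 0.3 to 0.95 m from the base axis. Payload 3.1 kg.
Tool frame: the origin (TCP) lies at the very end of the fingers, on their centre line; the grasp point (between the pads) lies 19 mm behind it (bot.pinch_z is the distance from the TCP to the grasp point, in m); x points along the fingers, y is the direction in which the jaws open and shut, and the axes are right-handed (so a half turn about x gives the same grasp; the last joint's range is limited). The gripper opens to 85 mm and grips with 20 to 120 N. Pads are 22 mm wide; open, the fingers measure 114 mm over their backs; the gripper's body (76 mm by 85 mm) begins 54 mm behind the grasp point. The pads swing forward as they close: fully open they stand 13 mm farther back than shut.
Start: joints at [-1.355, 0.308, 1.634, -0, 1.2, -0.07], TCP at [0.176, -0.6, 0.21] pointing down, gripper open.
Joint ranges: [-3.06, 3.06], [-0.79, 1.96], [0.05, 2.63], [-1.19, 4.34], [0.05, 2.64], [-2.94, 2.94]. Speed limits (rad/s): [2.79, 2.79, 3.14, 3.14, 3.14, 3.14].

## Interface

Orientations are given as a unit quaternion [x, y, z, w].
In Python, from station import telemetry, cams, bot gives the robot as it stands.
- The arm moves only by the tool carry_out, never from a script. Its argument "rows" is a list of rows, each a list of 5 numbers: the shift along the tool's x, y, z in mm, then the turn about the tool's x in rad, then the closure, from -1 (fully open) to 1 (shut). In form: [[x, y, z, spin, jaw], ...]. A call has 1 to 12 rows; each row is the pose to reach, as a shift and turn from the pose measured when the call began, along the tool's axes at that moment; what a row does not reach only later rows make up. A row lasts 1/10 s, in which the tool goes at most 50 mm and 8.59 degrees, less where a joint would pass 70% of its speed; a pose out of reach is approached as far as the arm can. A call with a gripper value outside its range is refused whole. The fingers move at their own pace and stop on an object; "force" is the grip in N (left out, the last holds). Time passes only in rows, so rows that repeat a pose let the fingers close. It gives the time, the measured TCP pose, the force and the opening at its end, in the units of the state.
- telemetry.get_state(): the state, without advancing time (a new reading comes with each control period).
- cams.read_camera(name): name is "side" or "top"; returns (picture, depth): 480x640x3 uint8, red, green, blue; 480x640 float32, m along the optical axis (not along the pixel's ray), 0 where there is no reading.
- cams.camera_params(name): a dict with "fx", "fy", "cx", "cy" (pixels), "origin" and "attitude" of the camera in the world. Camera axes: x right, y down, z forward; pixel columns grow to the right and rows downward; lengths in m; the calibration is good to about 2 mm. A picture is of the moment at which its call begins. camera_params takes no time and is no camera call.
- bot.job_done(): hands the job in, once; it reports no verdict.
Trained networks look in the newest picture that a camera, given by its name, has taken for a name from the list of things; names that differ only in an ending like _2 or _b are one class to them, and where a whole thing is asked for, a point or a joint stands for the part that bears it (a point fixed in the world has none). Each returns a list of dicts, best first, with "p" (0 to 1); they miss things now and then, are a little off and sometimes report something else, mostly with a low value. They report only what shows in the picture. A call takes as long as a camera call.
- cams.masks_of(camera, label): "mask" (480x640 bool, what is visible of it) and "centre" ([column, row] in pixels, amid what is visible of it).
The state is a dict: "time": time; "joint_positions": joint angles; "qvel": joint speeds; "joint_torque": joint torques, N m; "eef_pos": TCP position; "orientation": TCP orientation; "ft_force": force on the tool from outside, world axes, zero at the start; "wrist_torque": the same for the moment, N m; "grip_width": opening from 0.0 (shut) to 1.0 (fully open).
Only numpy, scipy, OpenCV 4.12 (cv2) and the standard library are available. Lean on these libraries where they do the work, as an engineer would, in place of code of your own. Each camera call takes 0.05 s, during which the arm holds its last target.

## Working session

There is one attempt and no reset: what is moved stays moved. The work goes in short steps, Python scripts to look and compute and a tool call to move; the robot and the scene stay as the last step left them, time stands still between calls to the robot, and variables do not carry over. Pictures are saved under pics/ and viewed, and the job is handed in when it is done.

Besides the shell and the picture viewer there is one more tool, called after ">>>" as name(argument=value, ...) on one line, values as JSON. carry_out: Moves the arm, as the interface text tells. Its arguments: {"type":"object","properties":{"rows":{"type":"array","items":{"type":"array","items":{"type":"number"}}},"force":{"type":"number"}},"required":["rows"]}

```bash
ls; mkdir -p pics
python3 - <<'E'
from station import telemetry, cams, bot
import cv2
s=telemetry.get_state(); print(s)
for n in("side","top"):
    p,d=cams.read_camera(n); cv2.imwrite(f"pics/{n}0.png",p[:,:,::-1]); print(n,cams.camera_params(n))
print(bot.pinch_z)
E
```

```text
pics
{'time': 0.0, 'joint_positions': array([-1.35472299e+00,  3.09018419e-01,  1.63520286e+00, -2.66565320e-06,
        1.19973409e+00, -6.97000344e-02]), 'qvel': array([ 0.00075572, -0.00148163,  0.00137433, -0.00016129,  0.00052839,
        0.00032685]), 'joint_torque': array([ 2.32727296e-03, -4.15252876e+01, -2.76666212e+01,  2.18639857e-04,
        1.00687830e-02, -4.32816876e-07]), 'eef_pos': array([ 0.17596873, -0.59878818,  0.20923104]), 'orientation': array([-0.6998382 , -0.10152601,  0.69996211, -0.09985991]), 'ft_force': array([-0.40324356, -0.50821158,  0.30034756]), 'wrist_torque': array([ 0.00800125, -0.00755751,  0.04214496]), 'grip_width': 1.000326000423991}
side {'fx': 594.7570183181733, 'fy': 594.7570183181733, 'cx': 321.5980198098539, 'cy': 235.16540519462598, 'origin': array([0.13892123, 0.67781799, 0.55595953]), 'attitude': array([-0.18966699,  0.8511133 , -0.47514118,  0.11778559])}
top {'fx': 530.7471610386162, 'fy': 530.7471610386162, 'cx': 324.3314779824593, 'cy': 244.41666950253693, 'origin': array([ 0.38264441, -0.05318442,  1.17529137]), 'attitude': array([ 0.71127379, -0.70108624,  0.03148525, -0.03970342])}
0.0187
```

View pics/side0.png

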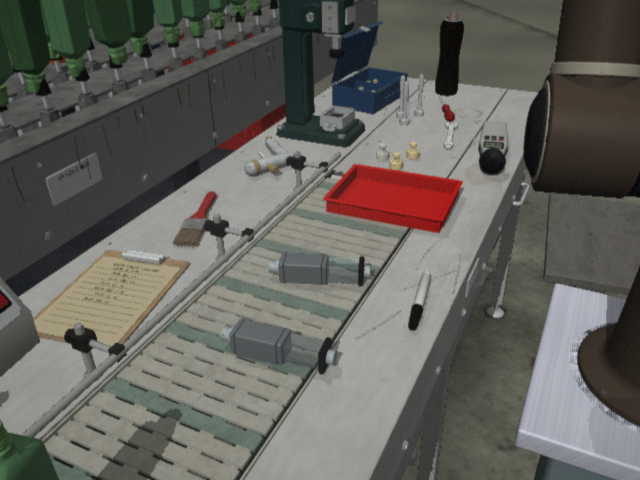

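View pics/top0.png

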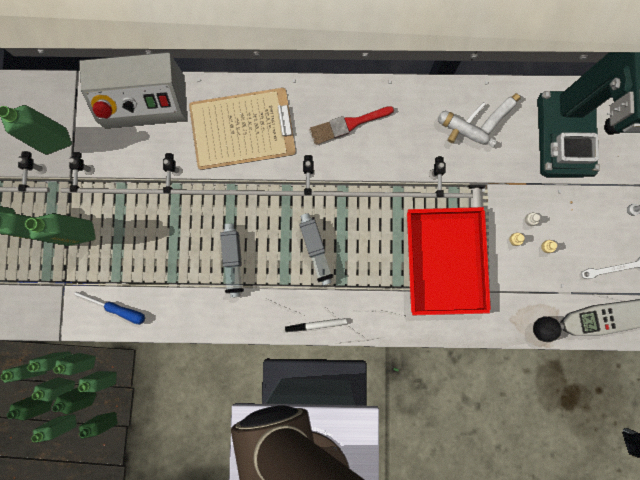

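The top picture shows the two cartridges at about (231,257) and (316,247), with the tray at (449,260). In the side picture they are at (320,268) and (275,342). Next I measure them.

```bash
cat > h.py <<'E'
from station import telemetry, cams, bot
import numpy as np, cv2
from scipy.spatial.transform import Rotation as R
def cloud(n,d):
    c=cams.camera_params(n); v,u=np.mgrid[0:480,0:640]
    P=np.stack([(u-c['cx'])/c['fx']*d,(v-c['cy'])/c['fy']*d,d],-1)
    return P@R.from_quat(c['attitude']).as_matrix().T+c['origin']
def proj(n,X):
    c=cams.camera_params(n); p=(np.asarray(X)-c['origin'])@R.from_quat(c['attitude']).as_matrix()
    return np.stack([p[...,0]/p[...,2]*c['fx']+c['cx'],p[...,1]/p[...,2]*c['fy']+c['cy']],-1)
def st():
    s=telemetry.get_state(); r=R.from_quat(s['orientation']).as_matrix()
    print('t',round(s['time'],2),'tcp',s['eef_pos'].round(4),'F',s['ft_force'].round(1),'w',round(s['grip_width'],3))
    print('toolx',r[:,0].round(3),'y',r[:,1].round(3),'z',r[:,2].round(3),'q',s['joint_positions'].round(2)); return s,r
E
python3 - <<'E'
from h import *
for n in("top","side"):
    p,d=cams.read_camera(n); W=cloud(n,d); np.save(f'/tmp/{n}W.npy',W); cv2.imwrite(f'/tmp/{n}.png',p[:,:,::-1])
    for lab in("cartridge_1","reject_tray"):
        for m in cams.masks_of(n,lab):
            k=m['mask']&(d>0); X=W[k]
            if len(X)<20: continue
            print(n,lab,round(m['p'],2),m['centre'],k.sum(),'zpct',np.percentile(X[:,2],[2,50,98]).round(3))
            hull=X[X[:,2]>0.01][:,:2].astype(np.float32)
            if len(hull)<5: continue
            r=cv2.minAreaRect(hull*1000); print('  rect',np.round(r[0],1),np.round(r[1],1),round(r[2],1))
            if lab[0]=='c':
                t=X[:,2]>np.percentile(X[:,2],98)-0.006
                r=cv2.minAreaRect((X[t][:,:2]*1000).astype(np.float32)); print('  top rect',np.round(r[0],1),np.round(r[1],1),round(r[2],1))
W=np.load('/tmp/topW.npy')
print('column of z by row at col 275'); 
for v in range(150,350,8): print(v,W[v,275].round(3), W[v,330].round(3))
E
```

```text
top cartridge_1 0.89 [317.4, 250.8] 1048 zpct [0.006 0.034 0.039]
  rect [489.6 -19.8] [159.6  35.7] 19.4
  top rect [485.7 -20.8] [131.9  34.9] 19.2
top cartridge_1 0.86 [233.1, 260.1] 1189 zpct [0.005 0.033 0.039]
  rect [462.2 163. ] [160.1  37. ] 7.0
  top rect [459. 163.] [132.  36.] 6.4
top reject_tray 0.58 [447.3, 262.7] 8351 zpct [-0.001  0.004  0.032]
  rect [ 467.7 -306.6] [230.  170.7] 2.4
side cartridge_1 0.93 [318.5, 267.5] 2581 zpct [0.003 0.028 0.038]
  rect [490.5 -13.9] [160.   41.4] 20.9
  top rect [488.1 -15.6] [135.2  39.9] 20.5
side cartridge_1 0.65 [277.4, 344.1] 3706 zpct [0.001 0.031 0.038]
  rect [463.  168.4] [161.3  37.7] 7.1
  top rect [461.4 167.8] [139.2  37.1] 6.5
side reject_tray 0.72 [393.1, 193.4] 6209 zpct [0.002 0.007 0.031]
  rect [ 468.9 -302.3] [229.9 175.7] 2.3
column of z by row at col 275
150 [0.715 0.077 0.   ] [ 0.716 -0.048  0.002]
158 [0.696 0.076 0.   ] [ 0.698 -0.048 -0.001]
166 [ 0.678  0.076 -0.001] [ 0.68  -0.049 -0.001]
174 [ 0.66   0.075 -0.001] [ 0.662 -0.049 -0.003]
182 [ 0.644  0.076 -0.011] [ 0.642 -0.049  0.002]
190 [ 0.624  0
[... 264 characters left out ...]
.051 -0.001]
238 [0.514 0.072 0.001] [ 0.516 -0.051 -0.003]
246 [0.496 0.071 0.001] [ 0.498 -0.051 -0.001]
254 [ 0.478  0.071 -0.001] [ 0.48  -0.052 -0.002]
262 [ 0.461  0.071 -0.002] [ 0.462 -0.052 -0.001]
270 [0.443 0.07  0.004] [ 0.445 -0.052 -0.001]
278 [ 0.425  0.07  -0.002] [ 0.426 -0.052  0.01 ]
286 [ 0.42   0.131 -0.598] [ 0.41  -0.052 -0.03 ]
294 [ 0.39   0.069 -0.003] [ 0.392 -0.053 -0.003]
302 [ 0.372  0.068 -0.001] [ 0.374 -0.053 -0.003]
310 [ 0.355  0.068 -0.004] [ 0.357 -0.053  0.001]
318 [0.337 0.067 0.003] [ 0.339 -0.053 -0.001]
326 [ 0.32   0.067 -0.002] [ 0.322 -0.054  0.011]
334 [ 0.302  0.067 -0.004] [ 0.305 -0.054  0.003]
342 [ 0.285  0.066 -0.003] [ 0.287 -0.054  0.002]
```

```bash
cat >> h.py <<'E'
def plan(xyz,yaw_deg):
    """shift (mm) along tool axes and spin so that tool y aligns (mod 180) with the cartridge y for heading yaw_deg"""
    s,r=st(); dx=r.T@(np.array(xyz)-s['eef_pos'])*1000
    a=np.radians(yaw_deg)+np.pi/2; t=r.T@np.array([np.cos(a),np.sin(a),0])
    sp=np.arctan2(t[2],t[1]); sp=(sp+np.pi/2)%np.pi-np.pi/2
    print('shift',dx.round(1),'spin',round(sp,3)); return dx,sp
E
python3 - <<'E'
from h import *
plan([.507,-.011,.12],19.5)
W=np.load('/tmp/topW.npy')
for c in(200,250,350,380): print(c,[tuple(W[v,c].round(3)) for v in range(178,196,2)])
S=np.load('/tmp/sideW.npy').reshape(-1,3)
k=(S[:,0]>.6)&(S[:,0]<.68)&(S[:,1]>-.1)&(S[:,1]<.25)&(S[:,2]>.01)
print(k.sum(), np.percentile(S[k],[1,25,50,75,99],axis=0).round(3))
E
```

```text
t 0.4 tcp [ 0.1761 -0.5995  0.2103] F [-0.2 -0.2  0.4] w 0.999
toolx [-0.  0. -1.] y [ 0.282 -0.959 -0.   ] z [-0.959 -0.282 -0.   ] q [-1.35  0.31  1.63 -0.    1.2  -0.07]
shift [  90.4 -471.4 -483.4] spin -0.055
200 [(np.float64(0.648), np.float64(0.244), np.float64(0.001)), (np.float64(0.645), np.float64(0.247), np.float64(-0.008)), (np.float64(0.647), np.float64(0.253), np.float64(-0.036)), (np.float64(0.635), np.float64(0.245), np.float64(-0.002)), (np.float64(0.631), np.float64(0.245), np.float64(-0.003)), (np.float64(0.626), np.float64(0.244), np.float64(-0.002)), (np.float64(0.607), np.float64(0.226), np.float64(0.068)), (np.float64(0.602), np.float64(0.226), np.float64(0.071)), (np.float64(0.599), np.float64(0.226), np.float64(0.066))]
250 [(np.float64(0.65), np.float64(0.132), np.float64(-0.003)), (np.float64(0.646), np.float64(0.132), np.float64(-0.004)), (np.float64(0.644), np.float64(0.134), np.float64(-0.015)), (np.float64(0.637), np.float64(0.132), np.float64(-0.003)), (np.float64(0.631), np.float64(0.131), np.float64(0.001)), (np.float64(0.628), np.float64(0.132), np.
[... 718 characters left out ...]
92), np.float64(0.066))]
380 [(np.float64(0.653), np.float64(-0.162), np.float64(-0.0)), (np.float64(0.649), np.float64(-0.162), np.float64(-0.001)), (np.float64(0.644), np.float64(-0.162), np.float64(-0.001)), (np.float64(0.647), np.float64(-0.165), np.float64(-0.034)), (np.float64(0.765), np.float64(-0.218), np.float64(-0.605)), (np.float64(0.631), np.float64(-0.162), np.float64(-0.001)), (np.float64(0.627), np.float64(-0.162), np.float64(-0.005)), (np.float64(0.608), np.float64(-0.156), np.float64(0.067)), (np.float64(0.604), np.float64(-0.156), np.float64(0.064))]
1805 [[ 0.6   -0.092  0.016]
 [ 0.602  0.004  0.063]
 [ 0.605  0.015  0.066]
 [ 0.65   0.149  0.068]
 [ 0.675  0.246  0.084]]
```

>>> carry_out(rows=[[45,-235,-240,-0.03,-1],[90,-471,-483,-0.055,-1],[90,-471,-483,-0.055,-1],[90,-471,-483,-0.055,-1],[90,-471,-483,-0.055,-1],[90,-471,-483,-0.055,-1],[90,-471,-483,-0.055,-1],[90,-471,-483,-0.055,-1],[90,-471,-483,-0.055,-1],[90,-471,-483,-0.055,-1],[90,-471,-483,-0.055,-1],[90,-471,-483,-0.055,-1]], force=25)

```text
time: 1.6
eef_pos: [0.4686, -0.0794, 0.1314]
orientation: [0.697, 0.12, -0.696, 0.12]
ft_force: [1.4, -1.0, -1.3]
grip_width: 1.002
```

```bash
python3 -c "
from h import *
plan([.507,-.011,.0],19.5)"
```

```text
t 1.6 tcp [ 0.4686 -0.0794  0.1314] F [ 1.4 -1.  -1.3] w 1.002
toolx [ 0.001 -0.    -1.   ] y [ 0.334 -0.942  0.001] z [-0.942 -0.334 -0.001] q [-0.26  0.12  2.05  0.    0.98  0.97]
shift [131.4 -51.7 -58.9] spin 0.001
```

>>> carry_out(rows=[[20,-52,-59,0,-1],[50,-52,-59,0,-1],[80,-52,-59,0,-1],[100,-52,-59,0,-1],[100,-52,-59,0,-1]])

```text
time: 2.1
eef_pos: [0.5038, -0.0098, 0.0285]
orientation: [-0.695, -0.121, 0.699, -0.12]
ft_force: [-1.3, 0.1, -0.5]
grip_width: 0.994
```

```bash
python3 -c "
from h import *
plan([.507,-.011,.0],19.5)
p,d=cams.read_camera('side');cv2.imwrite('pics/s1.png',p[:,:,::-1])
p,d=cams.read_camera('top');cv2.imwrite('pics/t1.png',p[:,:,::-1])"
```

```text
t 2.1 tcp [ 0.5038 -0.0098  0.0285] F [-1.3  0.1 -0.5] w 0.994
toolx [-0.006  0.001 -1.   ] y [ 0.335 -0.942 -0.002] z [-0.942 -0.335  0.005] q [-0.11  0.34  2.02 -0.    0.78  1.12]
shift [28.5  2.3 -2.8] spin 0.002
```

View pics/s1.png

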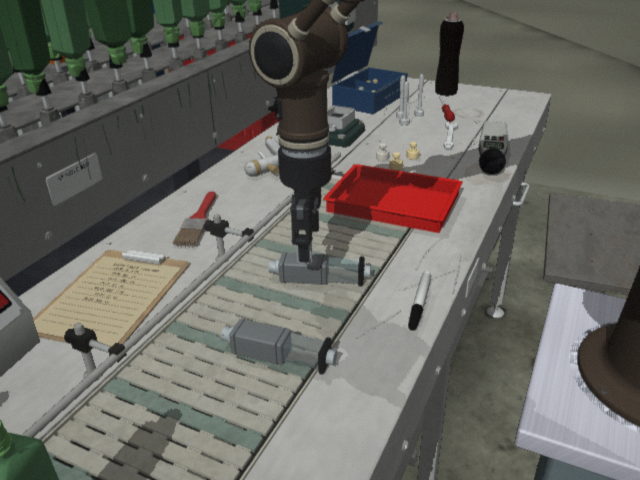

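The open fingers straddle cartridge A at about (305,262), lined up with its block. I will lower them and close.

>>> carry_out(rows=[[15,2,-3,0,-1],[28,2,-3,0,-1],[28,2,-3,0,-1],[28,2,-3,0,1],[28,2,-3,0,1],[28,2,-3,0,1],[28,2,-3,0,1],[28,2,-3,0,1],[28,2,-3,0,1],[28,2,-3,0,1]], force=25)

```text
time: 3.2
eef_pos: [0.5112, -0.0116, 0.0043]
orientation: [0.698, 0.12, -0.696, 0.12]
ft_force: [-0.6, -0.1, 5.6]
grip_width: 0.412
```

```bash
python3 -c "
from h import *
plan([.507,-.011,.12],19.5)"
```

```text
t 3.2 tcp [ 0.5112 -0.0116  0.0043] F [-0.6 -0.1  5.6] w 0.412
toolx [ 0.002 -0.    -1.   ] y [ 0.334 -0.942  0.001] z [-0.942 -0.334 -0.002] q [-0.11  0.39  2.02 -0.    0.73  1.12]
shift [-115.7   -1.9    3.5] spin 0.001
```

>>> carry_out(rows=[[-15,0,0,0,1],[-35,0,0,0,1],[-60,0,0,0,1],[-90,0,0,0,1],[-115,0,0,0,1],[-115,0,0,0,1],[-115,0,0,0,1]])

```text
time: 3.9
eef_pos: [0.5105, -0.0115, 0.1186]
orientation: [0.697, 0.12, -0.696, 0.12]
ft_force: [-0.2, -0.4, -2.3]
grip_width: 0.412
```

```bash
python3 -c "
from h import *
st()
p,d=cams.read_camera('side');cv2.imwrite('pics/s2.png',p[:,:,::-1])
W=cloud('side',d)
for m in cams.masks_of('side','cartridge_1'):
    print(m['p'],m['centre']);X=W[m['mask']&(d>0)];X=X[np.abs(X-np.median(X,0)).max(1)<.15];_,_,v=np.linalg.svd(X-X.mean(0),full_matrices=False);print(X.mean(0),v[0])"
```

```text
t 3.9 tcp [ 0.5105 -0.0115  0.1186] F [-0.2 -0.4 -2.3] w 0.412
toolx [ 0.002 -0.    -1.   ] y [ 0.334 -0.942  0.001] z [-0.942 -0.334 -0.001] q [-0.11  0.2   1.98 -0.    0.96  1.12]
0.87 [322.2, 205.8]
[ 0.4840375  -0.00747229  0.13789373] [-0.94012705 -0.34048895  0.01511291]
0.87 [277.0, 346.0]
[0.45873723 0.17442788 0.02631789] [-0.99459674 -0.10376252  0.00326448]
```

View pics/s2.png

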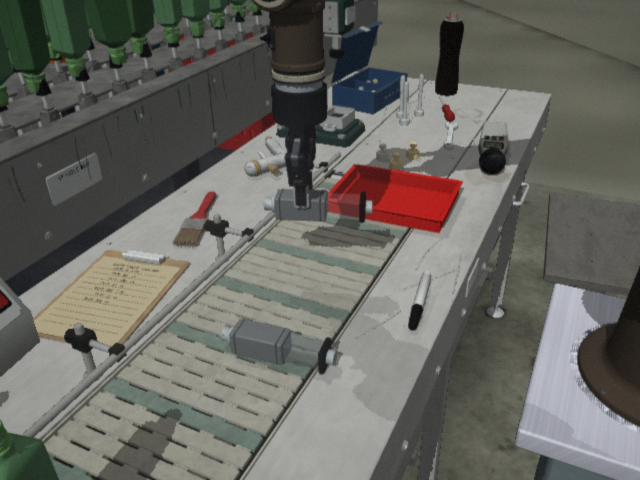

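The grip held at (300,205), and the cartridge still hangs level. The moves cannot tilt the tool. I will therefore turn the cartridge in the jaws by resting the fitting end of its block on the rail (x≈0.603, top z≈0.067) and lowering.

```bash
python3 -c "
from h import *
plan([.562,-.10,.11],0)"
```

```text
t 4.0 tcp [ 0.509  -0.0114  0.1172] F [-0.3 -0.5 -2.7] w 0.413
toolx [-0.002  0.    -1.   ] y [ 0.334 -0.942 -0.001] z [-0.942 -0.334  0.002] q [-0.11  0.2   1.98 -0.    0.96  1.12]
shift [  7.  101.3 -20.4] spin 0.341
```

>>> carry_out(rows=[[0,50,-10,0.12,1],[0,101,-20,0.24,1],[7,101,-20,0.341,1],[7,101,-20,0.341,1],[7,101,-20,0.341,1],[7,101,-20,0.341,1],[7,101,-20,0.341,1]], force=20)

```text
time: 4.7
eef_pos: [0.5609, -0.0989, 0.1097]
orientation: [-0.706, -0.001, 0.708, -0.001]
ft_force: [-0.5, 0.6, -1.9]
grip_width: 0.413
```

```bash
python3 -c "
from h import *
plan([.562,-.10,.08],0)
p,d=cams.read_camera('side');cv2.imwrite('pics/s3.png',p[:,:,::-1])"
```

```text
t 4.7 tcp [ 0.5609 -0.0989  0.1097] F [-0.5  0.6 -1.9] w 0.413
toolx [-0.003  0.    -1.   ] y [ 0.002 -1.    -0.001] z [-1.    -0.002  0.003] q [-0.25  0.32  1.84 -0.    0.98  1.32]
shift [29.7  1.1 -1.2] spin 0.002
```

View pics/s3.png

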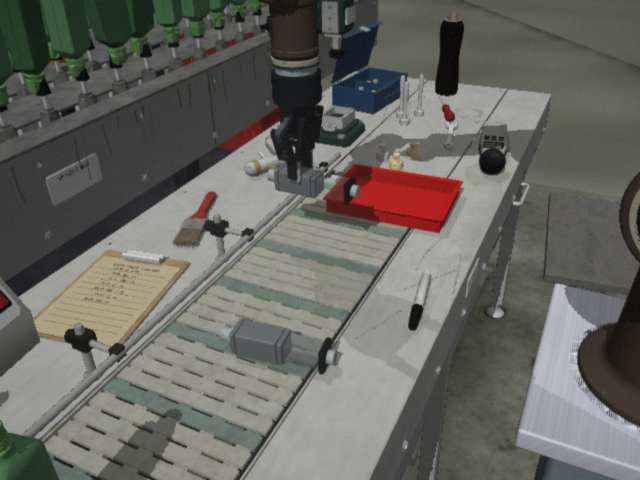

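The cartridge at (300,180) stands over the rail, window towards the robot. I will lower it slowly.

>>> carry_out(rows=[[20,1,-1,0,1],[32,1,-1,0,1],[37,1,-1,0,1],[41,1,-1,0,1],[45,1,-1,0,1],[48,1,-1,0,1],[50,1,-1,0,1],[50,1,-1,0,1]])

```text
time: 5.55
eef_pos: [0.5575, -0.0995, 0.0606]
orientation: [-0.703, -0.001, 0.712, -0.0]
ft_force: [-11.3, 0.4, 9.7]
grip_width: 0.412
```

```bash
cat >> h.py <<'E'
def tilt(near,tag):
    st(); p,d=cams.read_camera('side');W=cloud('side',d)
    for m in cams.masks_of('side','cartridge_1'):
        X=W[m['mask']&(d>0)];X=X[np.abs(X-np.median(X,0)).max(1)<.15];_,_,v=np.linalg.svd(X-X.mean(0),full_matrices=False);a=v[0]*np.sign(v[0][0])
        print(round(m['p'],2),m['centre'],X.mean(0).round(3),'axis',a.round(3),'tilt',np.degrees(np.arcsin(a[2])).round(1))
    u,v=proj('side',np.array(near)).astype(int)
    c=p[max(0,v-80):v+80,max(0,u-107):u+107]
    cv2.imwrite(f'pics/{tag}.png',cv2.resize(c,None,fx=3,fy=3,interpolation=cv2.INTER_CUBIC)[:,:,::-1])
E
python3 -c "
from h import *
tilt([.53,-.1,.07],'s4')"
```

```text
t 5.55 tcp [ 0.5575 -0.0995  0.0606] F [-11.3   0.4   9.7] w 0.412
toolx [-0.013  0.002 -1.   ] y [ 0.003 -1.    -0.002] z [-1.    -0.003  0.013] q [-0.25  0.39  1.86 -0.    0.9   1.32]
0.86 [275.0, 344.0] [0.458 0.175 0.027] axis [0.991 0.131 0.009] tilt 0.5
```

View pics/s4.png

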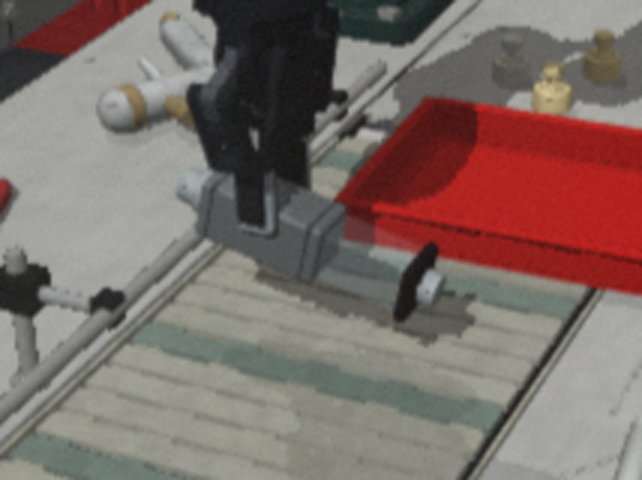

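The picture shows the cartridge turning in the jaws: window end at (420,290) low, fitting at (190,185) high, no blue yet. I will lower it further.

>>> carry_out(rows=[[3,0,0,0,1],[6,0,0,0,1],[9,0,0,0,1],[12,0,0,0,1],[14,0,0,0,1],[14,0,0,0,1],[14,0,0,0,1],[14,0,0,0,1]])

```text
time: 6.45
eef_pos: [0.5534, -0.0993, 0.0469]
orientation: [-0.7, -0.002, 0.715, -0.0]
ft_force: [-9.3, -1.1, 6.2]
grip_width: 0.415
```

```bash
python3 -c "
from h import *
tilt([.53,-.1,.07],'s5')"
```

```text
t 6.45 tcp [ 0.5534 -0.0993  0.0469] F [-9.3 -1.1  6.2] w 0.415
toolx [-0.021  0.002 -1.   ] y [ 0.003 -1.    -0.002] z [-1.    -0.003  0.021] q [-0.25  0.41  1.87 -0.    0.88  1.32]
0.82 [317.3, 223.6] [ 0.527 -0.089  0.055] axis [0.905 0.035 0.423] tilt 25.0
0.79 [275.5, 345.8] [0.457 0.175 0.027] axis [0.991 0.137 0.014] tilt 0.8
```

View pics/s5.png

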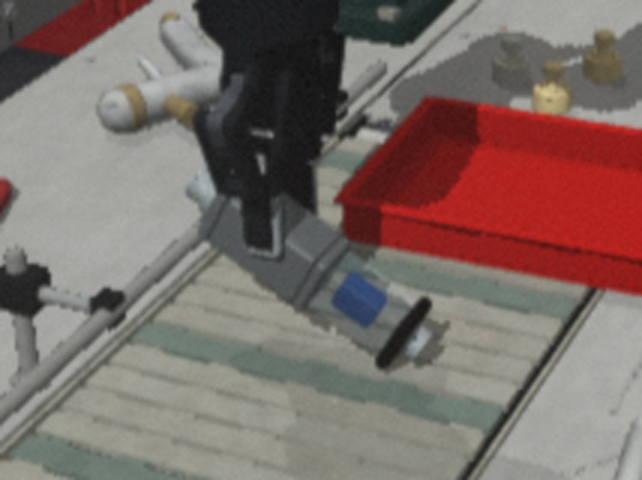

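The poppet shows blue at (358,298), so this cartridge is the loose one, tilted about 25°. I will let the poppet finish its run and then lift.

>>> carry_out(rows=[[0,0,0,0,1],[0,0,0,0,1],[0,0,0,0,1],[0,0,0,0,1],[-20,0,4,0,1],[-45,0,8,0,1],[-70,0,8,0,1],[-80,0,8,0,1],[-80,0,8,0,1]])

```text
time: 7.45
eef_pos: [0.5494, -0.0999, 0.1288]
orientation: [-0.701, -0.002, 0.713, -0.001]
ft_force: [0.1, -0.2, -2.3]
grip_width: 0.417
```

```bash
python3 -c "
from h import *
tilt([.53,-.1,.13],'s6')
plan([.48,-.304,.16],2.3)
W=np.load('/tmp/topW.npy').reshape(-1,3);k=(W[:,2]>.022)&(W[:,2]<.045)&(W[:,1]<-.2)&(W[:,1]>-.41)&(W[:,0]>.34)&(W[:,0]<.6)
print(cv2.minAreaRect((W[k][:,:2]*1000).astype(np.float32)), np.percentile(W[k][:,2],50))
k=(np.abs(W[:,0]-.47)<.08)&(np.abs(W[:,1]+.304)<.05);print('floor',np.median(W[k][:,2]))
"
```

```text
t 7.45 tcp [ 0.5494 -0.0999  0.1288] F [ 0.1 -0.2 -2.3] w 0.417
toolx [-0.016  0.001 -1.   ] y [ 0.004 -1.    -0.001] z [-1.    -0.004  0.016] q [-0.26  0.28  1.85 -0.    1.03  1.31]
0.95 [323.3, 178.7] [ 0.524 -0.088  0.137] axis [0.894 0.054 0.444] tilt 26.4
0.56 [276.3, 345.7] [0.457 0.174 0.026] axis [0.991 0.133 0.018] tilt 1.0
t 7.55 tcp [ 0.5468 -0.0993  0.1262] F [-0.2  0.5 -2.7] w 0.413
toolx [-0.022  0.002 -1.   ] y [ 0.003 -1.    -0.003] z [-1.    -0.004  0.022] q [-0.26  0.29  1.85 -0.    1.03  1.31]
shift [-32.9 204.4  68.2] spin -0.037
((467.6755676269531, -306.6174011230469), (230.02947998046875, 170.74217224121094), 2.384748935699463) 0.029240428059382095
floor 0.003585158619547002
```

View pics/s6.png

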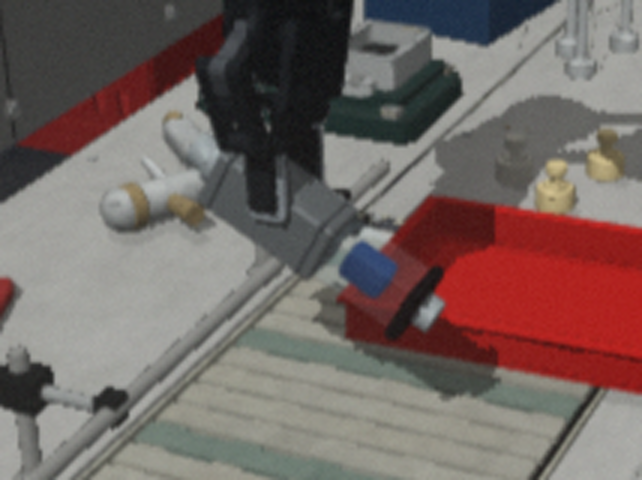

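The poppet at (368,268) is fully in the window, and the tilt is about 26°. Next I carry it over the tray.

```bash
python3 -c "
from h import *
plan([.486,-.305,.13],2.3)
"
```

```text
t 7.55 tcp [ 0.5468 -0.0993  0.1262] F [-0.2  0.5 -2.7] w 0.413
toolx [-0.022  0.002 -1.   ] y [ 0.003 -1.    -0.003] z [-1.    -0.004  0.022] q [-0.26  0.29  1.85 -0.    1.03  1.31]
shift [ -3.  205.5  61.6] spin -0.037
```

>>> carry_out(rows=[[-3,35,10,-0.01,1],[-3,75,22,-0.02,1],[-3,115,35,-0.037,1],[-3,155,47,-0.037,1],[-3,190,57,-0.037,1],[-3,205,62,-0.037,1],[-3,205,62,-0.037,1],[-3,205,62,-0.037,1],[-3,205,62,-0.037,1]])

```text
time: 8.45
eef_pos: [0.4855, -0.3028, 0.1291]
orientation: [-0.699, -0.016, 0.715, -0.013]
ft_force: [-0.2, 0.4, -2.9]
grip_width: 0.408
```

```bash
python3 -c "
from h import *
plan([.486,-.305,.01],2.3)
tilt([.46,-.305,.13],'s7')
p,d=cams.read_camera('top');cv2.imwrite('pics/t7.png',p[150:350,350:550,::-1].repeat(3,0).repeat(3,1))
"
```

```text
t 8.45 tcp [ 0.4855 -0.3028  0.1291] F [-0.2  0.4 -2.9] w 0.408
toolx [-0.023  0.004 -1.   ] y [ 0.042 -0.999 -0.005] z [-0.999 -0.042  0.023] q [-0.63  0.31  1.81 -0.01  1.04  0.91]
shift [119.1   2.9  -3.1] spin 0.002
t 8.45 tcp [ 0.4855 -0.3028  0.1291] F [-0.2  0.4 -2.9] w 0.408
toolx [-0.023  0.004 -1.   ] y [ 0.042 -0.999 -0.005] z [-0.999 -0.042  0.023] q [-0.63  0.31  1.81 -0.01  1.04  0.91]
0.88 [276.2, 344.0] [0.458 0.175 0.027] axis [0.991 0.134 0.008] tilt 0.4
0.79 [399.8, 138.0] [ 0.464 -0.29   0.139] axis [0.894 0.068 0.443] tilt 26.3
```

View pics/s7.png

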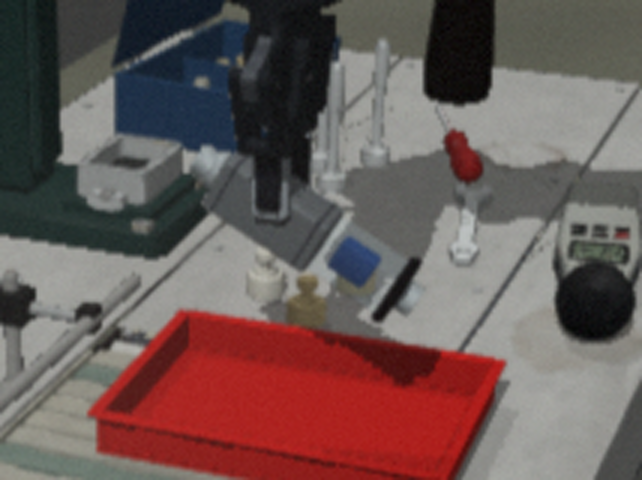

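View pics/t7.png

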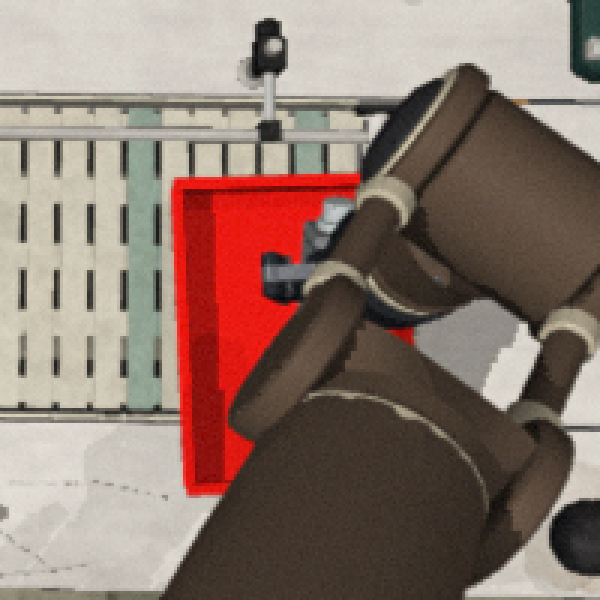

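Cartridge A hangs over the tray, cap end at (400,285), poppet blue at (355,262), and the top view has it inside the walls. I will lower gently so the floor levels it.

>>> carry_out(rows=[[25,2,-1,0,1],[45,3,-1,0,1],[60,3,-2,0,1],[68,3,-2,0,1],[74,3,-2,0,1],[80,3,-2,0,1],[86,3,-3,0,1],[92,3,-3,0,1],[97,3,-3,0,1],[102,3,-3,0,1],[106,3,-3,0,1],[108,3,-3,0,1]])

```text
time: 9.8
eef_pos: [0.4927, -0.3087, 0.0256]
orientation: [-0.703, -0.014, 0.711, -0.016]
ft_force: [5.1, 0.6, 6.2]
grip_width: 0.41
```

```bash
python3 -c "
from h import *
plan([.486,-.305,.008],2.3)
tilt([.46,-.305,.03],'s8')
"
```

```text
t 9.8 tcp [ 0.4927 -0.3087  0.0256] F [5.1 0.6 6.2] w 0.41
toolx [-0.011 -0.003 -1.   ] y [ 0.042 -0.999  0.003] z [-0.999 -0.042  0.011] q [-0.63  0.47  1.84 -0.01  0.84  0.91]
shift [17.6 -4.   6.4] spin 0.002
t 9.8 tcp [ 0.4927 -0.3087  0.0256] F [5.1 0.6 6.2] w 0.41
toolx [-0.011 -0.003 -1.   ] y [ 0.042 -0.999  0.003] z [-0.999 -0.042  0.011] q [-0.63  0.47  1.84 -0.01  0.84  0.91]
0.72 [397.1, 183.9] [ 0.464 -0.298  0.042] axis [0.97  0.084 0.226] tilt 13.1
0.68 [274.3, 344.6] [0.458 0.175 0.027] axis [0.991 0.136 0.012] tilt 0.7
```

View pics/s8.png

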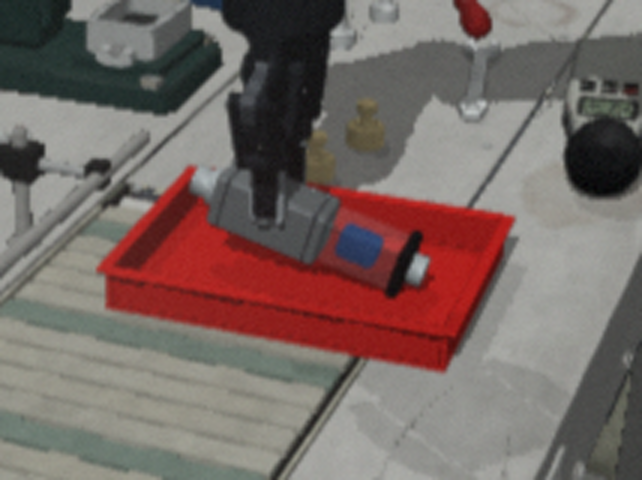

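The floor is levelling the cartridge: tilt is down to 13° and the blue is still in the window at (358,243). I continue down.

>>> carry_out(rows=[[3,-1,1,0,1],[6,-2,2,0,1],[9,-3,3,0,1],[12,-3,3,0,1],[14,-3,3,0,1],[16,-3,3,0,1],[18,-3,3,0,1],[20,-3,3,0,1],[20,-3,3,0,1]])

```text
time: 10.8
eef_pos: [0.4883, -0.3056, 0.0048]
orientation: [-0.702, -0.014, 0.711, -0.016]
ft_force: [3.1, -1.1, 2.7]
grip_width: 0.412
```

```bash
python3 -c "
from h import *
tilt([.46,-.305,.03],'s9')
"
```

```text
t 10.8 tcp [ 0.4883 -0.3056  0.0048] F [ 3.1 -1.1  2.7] w 0.412
toolx [-0.013 -0.003 -1.   ] y [ 0.042 -0.999  0.002] z [-0.999 -0.042  0.013] q [-0.63  0.49  1.86 -0.01  0.8   0.91]
0.82 [399.0, 192.2] [ 0.457 -0.295  0.028] axis [0.998 0.064 0.008] tilt 0.4
0.57 [276.2, 346.1] [0.458 0.175 0.027] axis [0.992 0.128 0.013] tilt 0.7
```

View pics/s9.png

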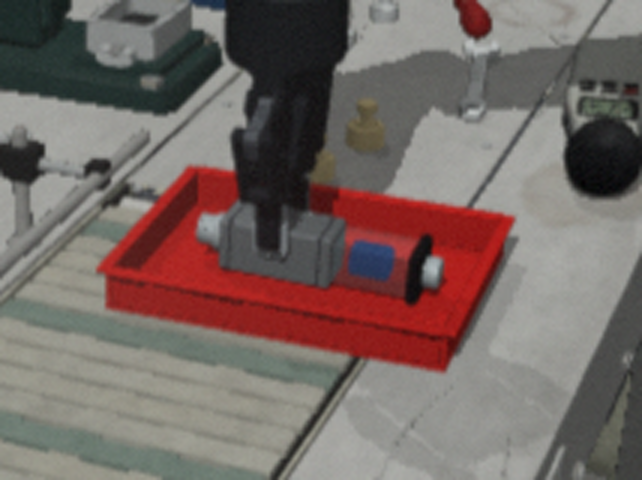

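The cartridge is flat on the tray floor, with the blue in the window at (372,260). I will open and rise.

>>> carry_out(rows=[[0,0,0,0,-1],[0,0,0,0,-1],[0,0,0,0,-1],[0,0,0,0,-1],[-5,0,0,0,-1],[-15,0,0,0,-1],[-35,0,0,0,-1],[-65,0,0,0,-1],[-105,0,0,0,-1],[-145,0,0,0,-1],[-160,0,0,0,-1],[-160,0,0,0,-1]])

```text
time: 12.1
eef_pos: [0.4926, -0.3067, 0.169]
orientation: [-0.705, -0.012, 0.709, -0.017]
ft_force: [0.7, 0.3, 0.2]
grip_width: 0.999
```

```bash
python3 -c "
from h import *
tilt([.46,-.305,.03],'s10')
"
```

```text
t 12.1 tcp [ 0.4926 -0.3067  0.169 ] F [0.7 0.3 0.2] w 0.999
toolx [-0.006 -0.007 -1.   ] y [ 0.042 -0.999  0.007] z [-0.999 -0.042  0.007] q [-0.63  0.27  1.78 -0.01  1.1   0.91]
0.72 [276.0, 345.1] [0.457 0.175 0.027] axis [0.991 0.132 0.014] tilt 0.8
```

View pics/s10.png

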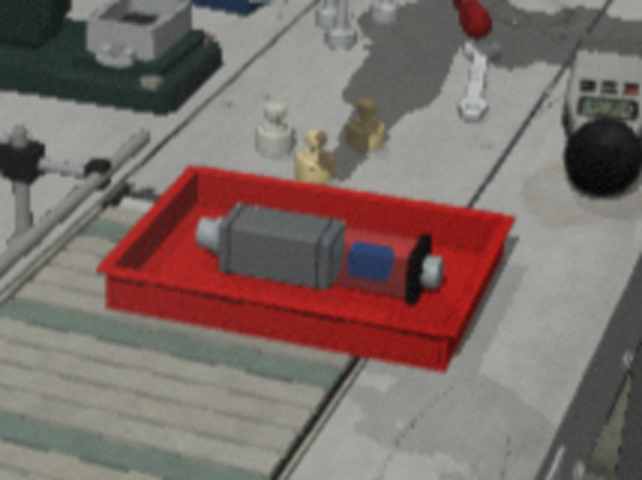

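The cartridge lies level in the tray with the blue at (370,262). I will measure how far the poppet has slid and get a top view without the arm in the way.

>>> carry_out(rows=[[-30,-60,20,0,-1],[-30,-130,50,0,-1],[-30,-200,80,0,-1],[-30,-250,120,0,-1],[-30,-250,150,0,-1],[-30,-250,150,0,-1],[-30,-250,150,0,-1],[-30,-250,150,0,-1]])

```text
time: 13.0
eef_pos: [0.3277, -0.0601, 0.194]
orientation: [-0.701, -0.015, 0.713, -0.016]
ft_force: [1.1, -0.2, -0.3]
grip_width: 1.002
```

```bash
python3 -c "
from h import *
st()
for n in('top','side'):
    p,d=cams.read_camera(n);W=cloud(n,d);cv2.imwrite('pics/%s11.png'%n,p[:,:,::-1])
    best=None
    for m in cams.masks_of(n,'cartridge_1'):
        X=W[m['mask']&(d>0)];X=X[np.abs(X-np.median(X,0)).max(1)<.15]
        X=X[X[:,2]>.012]; r=cv2.minAreaRect((X[:,:2]*1000).astype(np.float32))
        print(n,round(m['p'],2),m['centre'],np.round(r[0],1),np.round(r[1],1),round(r[2],1),'z',np.percentile(X[:,2],[2,50,98]).round(3))
        if X[:,1].mean()<-.2: best=r;M=m['mask']
    if best is None: continue
    hsv=cv2.cvtColor(p,cv2.COLOR_RGB2HSV); 
    B=(hsv[...,0]>100)&(hsv[...,0]<130)&(hsv[...,1]>110)&cv2.dilate(M.astype(np.uint8),np.ones((5,5))).astype(bool)
    c,sz,a=best; a=a if sz[0]>sz[1] else a-90; a=np.radians(a); ax=np.array([np.cos(a),np.sin(a)])
    X=W[B]; X=X[:,:2]*1000-np.array(c); t=X@ax-18.5
    print('blue n',B.sum(),'x along',np.percentile(t,[3,50,97]).round(1),'z',np.median(W[B][:,2]).round(3))
    g=(hsv[...,2]<45)&M; t=(W[g][:,:2]*1000-np.array(c))@ax-18.5; print('black',g.sum(),np.percentile(t,[5,50,95]).round(1))
"
```

```text
t 13.0 tcp [ 0.3277 -0.0601  0.194 ] F [ 1.1 -0.2 -0.3] w 1.002
toolx [-0.017 -0.001 -1.   ] y [ 0.044 -0.999  0.001] z [-0.999 -0.044  0.017] q [-0.31 -0.28  2.26 -0.01  1.17  1.22]
top 0.82 [231.0, 260.7] [462.5 162.1] [159.5  36.8] 8.0 z [0.018 0.034 0.039]
top 0.76 [448.5, 261.2] [ 463.7 -308. ] [158.6  37.1] 2.5 z [0.018 0.038 0.043]
blue n 102 x along [-65.9 -55.  -44.3] z 0.037
black 50 [-87.3 -85.  -82.5]
side 0.7 [397.7, 193.6] [ 464.6 -301.4] [161.6  38.7] 1.9 z [0.013 0.032 0.042]
side 0.65 [277.3, 348.3] [463.3 167.4] [161.7  39.4] 6.8 z [0.013 0.033 0.038]
blue n 127 x along [-69.7 -57.6 -46.3] z 0.031
black 93 [-89.3 -86.8 -83.1]
```

View pics/top11.png

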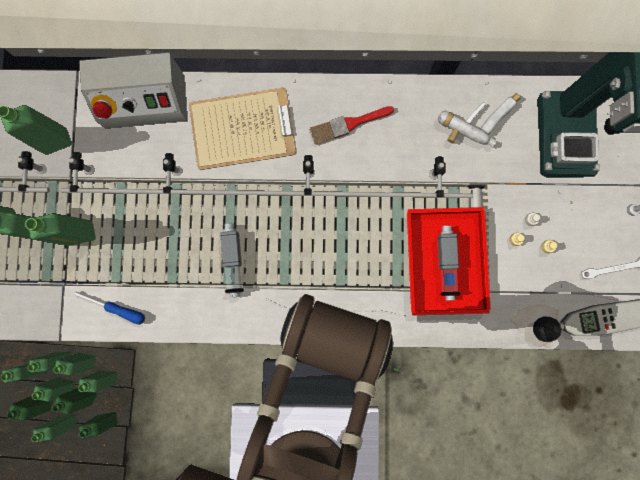

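In the top view cartridge A lies square and flat inside the tray at (449,262). Its blue centre is at x≈-56 mm in the cartridge frame, mid-window, so the poppet has fully run in. Cartridge B is undisturbed at (231,258), the gripper is open and clear, and I am handing in.

```bash
python3 -c "
from h import *
print(bot.job_done()); st()"
```

```text
the job is handed in; nothing more can be done
None
the job is handed in; nothing more can be done
```

The loose cartridge now lies flat in the red reject tray with its poppet showing blue, and the job is handed in after about 13 s of robot time.

- **Finding the loose one:** I picked up the cartridge nearer the tray. The moves can't tilt the tool, so I rested the fitting end of its block on the conveyor rail and lowered it. That turned it about 26° window end down in the jaws, and the blue poppet slid into the window. Since exactly one of the two is loose, I never touched the other.
- **Placing it:** I lowered it so the tray floor pushed it level, then released it and moved the gripper clear.
- **Last checks in the tray:** The cartridge was level just before I released it (0.4° tilt) and looked flat and within the walls afterwards. Both cameras put the poppet mid-window, at about -55 to -58 mm in the cartridge frame. The two cameras differ by about 6 mm on its sideways position.
- **The sound cartridge:** It stayed where it was on the conveyor, within measurement noise.
- **Forces:** The highest force reading I saw was about 15 N, though I only read it at the end of each move. Nothing was knocked over.

No check failed. Once handed in, the robot state could no longer be read, so I have no reading from the second afterwards.

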